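# Zero the dial comparator on its setting master

## Task

Set the bench dial comparator to zero on the thicker of the two steel setting masters: slide that master flat along the table under the plunger, bevelled nose first, until its nose meets the two stop pins, and leave it there. Then turn the dial's bezel until the zero mark on the dial stands at the tip of the needle, and let go. Leave the thinner master, the loupe, the tape measure and the tweezers where they lie.

Things in the scene. Friction and masses are not known exactly. Their poses are not given: they have to be found in the camera images.
- gauge: dial comparator, fixed. Grey base 205 x 104 x 16 mm. Origin on the bench under the plunger's axis, z up, +x from the plunger to the stop pins and the column (20 mm thick, at x = +85 mm, top 128 mm up; its arm to the dial has its top at 102 mm). The dial case (radius 29 mm, 88 to 124 mm up) hangs over the plunger: hold the master 70 mm or more from the plunger's axis. Head height varies +-0.7 mm
- stop (a point): midpoint between the faces of the two stop pins, on the table: gauge x = +28 mm, y = 0. Pins 6 mm thick, 8 mm tall, at y = -7 and +7 mm
- table_front (a point): middle of the front (-x) edge of the steel table's top: gauge x = -95 mm, y = 0, 22 mm above the bench. The table is 135 x 56 mm (x -95 to +40 mm), 6 mm above the base. The master goes in from this side, along the gauge's +x, centred on y = 0
- plunger_tip (a point): lowest point of the plunger's ball end (8 mm ball), about 7 mm above the table when nothing is under it; it slides straight up and is pressed down by a spring of about 1 to 2 N; on the 12 mm master it stands about 5 mm higher
- bezel (a joint): angle of the dark knurled bezel about the vertical plunger axis, rad, positive anticlockwise from above; at 0 the zero mark points along the gauge's +x. Bezel 57 mm across, 108 to 121 mm above the bench plus a 3 mm rim; the white dial turns with it. Stays where left, torque 0.06 N m, range -6.28 to 6.28. Zero mark and needle agree when bezel = needle (or a whole turn apart)
- needle (a joint): angle of the black needle about the same axis, rad, same sense and same zero direction as the bezel; it is geared to the plunger: 0 with nothing under the plunger, 0.628 rad clockwise (negative) per mm that the plunger rises
- zero_mark (a point): the dial's zero mark: a solid black wedge, point inwards, with a steel lug beside it on the rim; this point is 21 mm from the axis
- needle_tip (a point): tip of the needle (the long thin end; the short broad end is its tail), 21 mm from the axis, at the same height as zero_mark
- dial_centre (a point): centre of the dial at the height of the glass (124 mm above the bench), on the axis
- master: the thicker setting master: loose plain steel bar 125 x 20 x 12 mm, 0.2 kg, x along its length. Origin at the centre of its underside; the top of its nose (+x end) is bevelled over the last 20 mm from 12 mm down to 4 mm, and a dark hole dot marks the top of its tail (-x end)
- master_nose (a point): lower edge of the master's nose, on its centre line
- master_tail (a point): lower edge of the master's tail end, on its centre line
- thin_master: the thinner setting master, 6 mm thick, otherwise of the same outline; not to be used
- loupe: bystander: black and white folding loupe, 27 x 58 x 14 mm, loose
- tape_measure: bystander: yellow pocket tape, 24 x 64 x 14 mm, loose
- tweezers: bystander: steel tweezers, 141 mm long, loose

How it is judged:
By the outcome, as a careful person would: the job done as asked, in the order asked, and still so for the second after the job is handed in, with the robot touching nothing.
It also fails if it takes over 58 s, if anything falls off the work surface, if the arm or the gripper's body presses on something with over 40 N, if the wrist force passes 120 N, or if a joint passes its speed limit or range.

## Robot

A 7-joint arm with a two-finger parallel gripper is mounted at the origin on a cart in front of the work surface, level with it; the furniture and walls round the work are solid. World frame = base frame: x ahead of the robot, y to its left, z up, the work surface at z = 0. Lengths are in m, angles in rad, forces in N, time in s.
With the tool pointing down it reaches from about 0.4 to 0.85 m from the base axis. Payload 10.4 kg.
Tool frame: the origin (TCP) lies between the finger pads; the fingertips stand tcp_to_tips ahead of it and the grasp point (between the pads) lies 8 mm behind it (tcp_to_tips is the distance from the TCP to the fingertips, in m); z points along the fingers, y is the line along which they close (so a half turn about z gives the same grasp; the last joint's range is limited). The gripper opens to 85 mm and grips with 20 to 120 N. Pads are 22 mm wide; open, the fingers measure 114 mm over their backs; the gripper's body (76 mm by 85 mm) begins 54 mm behind the grasp point. The pads swing forward as they close: fully open they stand 13 mm farther back than shut.
Start: joints at [-1.358, 0.332, -0.065, 1.46, 0.022, 1.35, -0.088], TCP at [0.146, 0.608, 0.242] pointing down, gripper open.
Joint ranges: [-2.6, 2.6], [-0.5, 2.12], [-1.47, 1.34], [0.16, 2.42], [-1.27, 4.41], [0.06, 2.06], [-2.6, 2.6]. Speed limits (rad/s): [2.22, 2.22, 2.79, 2.79, 3.14, 3.14, 3.14].

## Interface

Orientations are given as a unit quaternion [x, y, z, w].
In Python, from workcell import * gives the robot as it stands.
- The arm moves only by the tool apply_moves, never from a script. Its argument "rows" is a list of rows, each an object of numbers: "x", "y", "z": the shift along the tool's x, y, z in mm; "ax", "ay", "az": the turn, a rotation vector about the tool's x, y, z in degrees; "gripper": the closure, from 0 (fully open) to 1 (shut). A call has 1 to 5 rows; each row shifts and turns the commanded pose from where the row before left it, along the tool's axes as they then stand; what a row does not reach is not made up. A row lasts 1/12 s, in which the tool goes at most 41.7 mm and 7.16 degrees, less where a joint would pass 70% of its speed; a pose out of reach is approached as far as the arm can. A call with a gripper value outside its range is refused whole. The fingers move at their own pace and stop on an object; "newtons" is the grip in N (left out, the last holds). Time passes only in rows, so rows that do not move let the fingers close. It gives the time, the measured TCP pose, the force, the opening and the grip force at its end, in the units of the state.
- get_obs(): the state, without advancing time (a new reading comes with each control period).
- camera(name): name is "side" or "top"; returns a dict with "color" (400x640x3 uint8, red, green, blue), "fov_y" (degrees; the focal length in pixels is half the picture's height over the tangent of half this angle, whatever the lens; pixels are square), "cx", "cy" (the principal point, pixels), "k1" (the pictures are not rectified: a ray, as slopes to the right and down, at radius r is drawn at 1 + k1 r^2 times it, then the intrinsics apply), "rvec" (rotation vector, rad) and "tvec" (3), from world to camera coordinates, as OpenCV has them. Camera axes: x right, y down, z forward; pixel columns grow to the right and rows downward; lengths in m; the calibration is good to about 2 mm. A picture is of the moment at which its call begins. There is no depth.
- hand_in(): hands the job in; it is judged then, once.
The state is a dict: "clock": time; "joint_pos": joint angles; "joint_velocities": joint speeds; "tau": joint torques, N m; "position": TCP position; "ee_rot": TCP orientation; "ft_force": force on the tool from outside, world axes, zero at the start; "torque": the same for the moment, N m; "grip_width": opening from 0.0 (shut) to 1.0 (fully open); "grasp_force": force on a finger pad.
Only numpy, scipy, OpenCV 4.12 (cv2) and the standard library are available. Lean on these libraries where they do the work, as an engineer would, in place of code of your own. Each camera call takes 0.05 s, during which the arm holds its last target. There are 200 camera calls.

## Working session

There is one attempt and no reset: what is moved stays moved. The work goes in short steps, Python scripts to look and compute and a tool call to move; the robot and the scene stay as the last step left them, time stands still between calls to the robot, and variables do not carry over. Pictures are saved under pics/ and viewed, at most 10 in all, crops included, and the job is handed in when it is done.

Besides the shell and the picture viewer there is one more tool, called after ">>>" as name(argument=value, ...), one argument or row to a line, values as JSON. apply_moves: Moves the arm, as the interface text tells. Its arguments: {"type":"object","properties":{"rows":{"type":"array","items":{"type":"object","properties":{"x":{"type":"number"},"y":{"type":"number"},"z":{"type":"number"},"ax":{"type":"number"},"ay":{"type":"number"},"az":{"type":"number"},"gripper":{"type":"number"}}}},"newtons":{"type":"number"}},"required":["rows"]}

```bash
mkdir -p pics; ls; cat > h.py <<'E'
from workcell import *
import numpy as np, cv2
from scipy.spatial.transform import Rotation as R
def snap(n,f):
    c=camera(n); cv2.imwrite('pics/'+f,c['color'][:,:,::-1]); np.save('pics/'+n+'.npy',c,allow_pickle=True); return c
def load(n): return np.load('pics/'+n+'.npy',allow_pickle=True).item()
def K(c):
    f=200/np.tan(np.radians(c['fov_y']/2)); return np.array([[f,0,c['cx']],[0,f,c['cy']],[0,0,1.]]),np.array([c['k1'],0,0,0,0.])
def ray(c,uv):
    k,d=K(c); p=cv2.undistortPointsIter(np.array(uv,float).reshape(-1,1,2),k,d,None,None,(3,50,1e-9)).reshape(-1,2)
    Rm=cv2.Rodrigues(np.array(c['rvec'],float))[0]; t=np.array(c['tvec'],float).ravel()
    return -Rm.T@t, np.c_[p,np.ones(len(p))]@Rm
def at_z(c,uv,z):
    o,d=ray(c,uv); z=np.broadcast_to(z,(len(d),)); return o+d*((z-o[2])/d[:,2])[:,None]
def proj(c,P):
    k,d=K(c); return cv2.projectPoints(np.array(P,float).reshape(-1,1,3),np.array(c['rvec'],float),np.array(c['tvec'],float),k,d)[0].reshape(-1,2)
E
python3 - <<'E'
from h import *
s=get_obs(); print(s)
for n in('top','side'):
    c=snap(n,n+'0.png'); print({k:v for k,v in c.items() if k!='color'}, ray(c,[[320,200]]))
E
```

```text
pics
{'clock': 0.0, 'joint_pos': array([-1.35759654,  0.33289638, -0.06469922,  1.46096315,  0.02159369,
        1.34988755, -0.08848403]), 'joint_velocities': array([ 6.81763615e-04,  1.64961679e-03,  5.33493786e-04, -7.79111564e-05,
       -1.96020494e-04,  1.01874982e-04,  1.49410110e-03]), 'tau': array([-3.44092377e-04, -6.25446439e+01,  4.89948154e-02, -3.91611993e+01,
        1.61665905e-02,  1.00190879e-02, -3.99418994e-06]), 'position': array([0.14593068, 0.60734784, 0.24149018]), 'ee_rot': array([ 1.17609388e-01,  9.93059666e-01, -7.27507811e-04, -5.51153048e-05]), 'ft_force': array([-0.34123496, -0.41520861,  0.92023634]), 'torque': array([0.02298164, 0.04905552, 0.01038525]), 'grasp_force': 0.0, 'grip_width': 0.9968923355210499}
{'fov_y': 51.15704779097037, 'cx': 317.22203755724837, 'cy': 201.633204175296, 'k1': -0.027236638119062625, 'rvec': array([ 2.16718608, -2.11756255,  0.16014153]), 'tvec': array([-0.05570693,  0.52316124,  0.9142853 ])} (array([ 0.38126874, -0.04652953,  0.98243967]), array([[ 0.15399477, -0.00346006, -0.9880957 ]]))
{'fov_y': 54.89743576133226, 'cx': 324.45043932376984, 'cy': 196.1542224977574, 'k1': 0.02845096457065926, 'rvec': array([-0.04916215,  2.71106507, -1.58073191]), 'tvec': array([0.51556378, 0.10546452, 0.87523544])} (array([0.50674973, 0.72281482, 0.51352633]), array([[ 0.02448671, -0.86488968, -0.50159704]]))
```

View pics/top0.png

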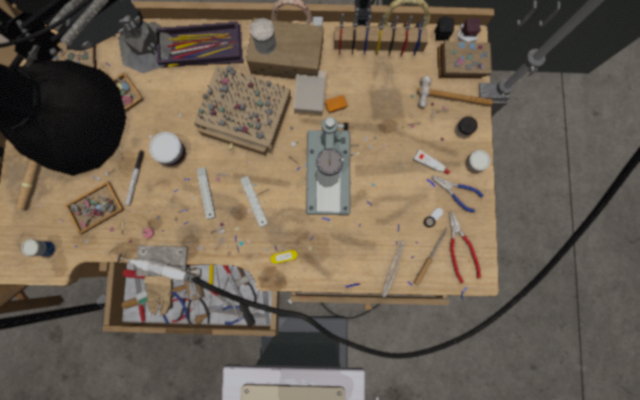

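View pics/side0.png

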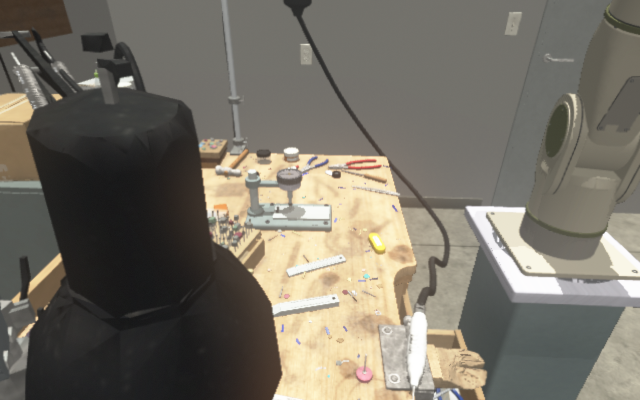

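The top view shows two bars near (205,193) and (254,202), and the gauge at (328,172) with the column up the image and the table front down it. The gripper is at upper left. I'll enlarge the crops.

```bash
python3 - <<'E'
from h import *
t=load('top')['color'][:,:,::-1]; s=load('side')['color'][:,:,::-1]
a=cv2.resize(t[110:240,190:360],None,fx=4.5,fy=4.5,interpolation=cv2.INTER_CUBIC)
cv2.imwrite('pics/c1.png',a)
b=cv2.resize(s[165:325,225:355],None,fx=3.7,fy=3.7,interpolation=cv2.INTER_CUBIC); cv2.imwrite('pics/c2.png',b)
E
```

```text
(no output)
```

View pics/c1.png

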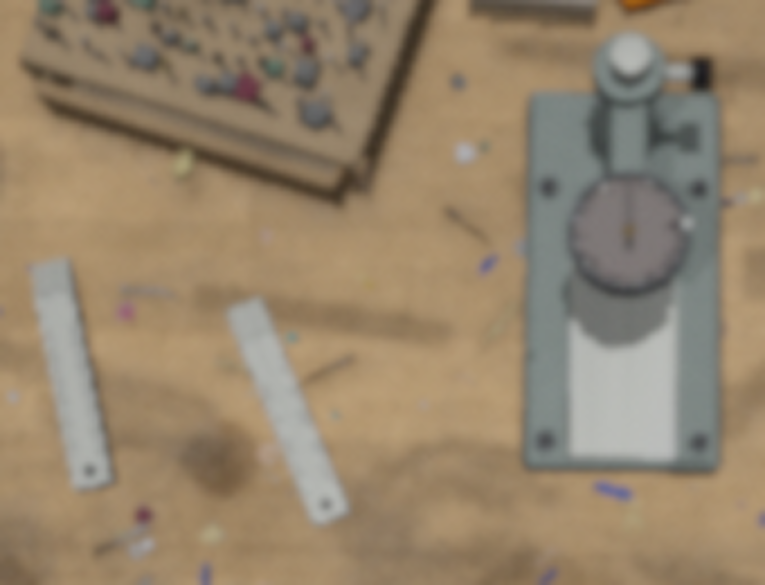

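View pics/c2.png

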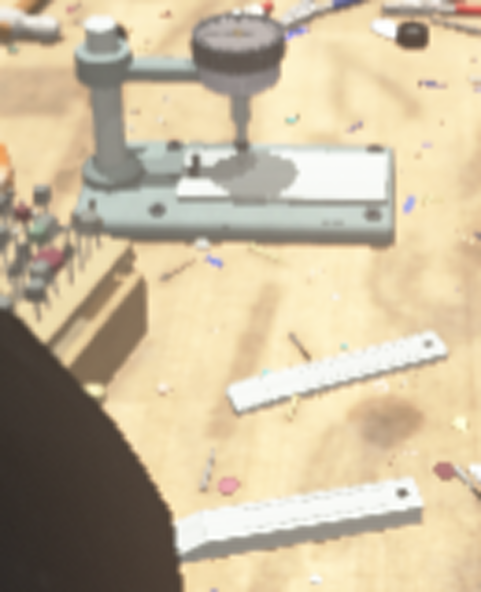

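The thicker master is the left bar in the top view: in the side crop it shows the tall side face and long bevel. Its nose is at the crop's (50,262) and its hole at (89,470). The needle points at the column (angle 0), and the zero lug is at crop (687,222), to the right.

```bash
python3 - <<'E'
from h import *
import workcell
print([ (n,getattr(workcell,n)) for n in dir(workcell) if 'tip' in n.lower()])
c=load('top'); f=lambda p:(np.array(p,float)+.5)/4.5-.5+[190,110]
print('tail',at_z(c,f([[73,489],[113,481],[89,470]]),.012)*1e3)
print('nose',at_z(c,f([[31,265],[68,258]]),.004)*1e3)
print('base',at_z(c,f([[530,95],[717,95],[720,465],[525,465]]),.016)*1e3)
print('table front',at_z(c,f([[569,457],[676,460]]),.022)*1e3)
print('dial',at_z(c,f([[628,233],[687,222],[569,234],[688,234]]),[.124,.124,.121,.121])*1e3)
s=load('side'); g=lambda p:(np.array(p,float)+.5)/3.7-.5+[225,165]
print('side tail',at_z(s,g([[413,480],[424,516],[403,492]]),[.012,0,.012])*1e3)
print('side nose',at_z(s,g([[185,556]]),0)*1e3)
print('side base',at_z(s,g([[395,241],[388,200]]),[0,.022])*1e3)
print('side thin nose,hole',at_z(s,g([[237,412],[428,343]]),[0,.006])*1e3)
o=get_obs(); print(R.from_quat(o['ee_rot']).as_matrix())
E
```

```text
[('tcp_to_tips', 0.011)]
tail [[483.06265711 216.11203775  12.        ]
 [487.73621959 195.50263066  12.        ]
 [493.194372   208.37730159  12.        ]]
nose [[603.4754818  248.42091267   4.        ]
 [607.73621993 228.83459642   4.        ]]
base [[ 699.64365264  -15.89013372   16.        ]
 [ 701.99169549 -115.74430644   16.        ]
 [ 502.96812664 -119.57717277   16.        ]
 [ 500.63149325  -18.6261064    16.        ]]
table front [[504.56378623 -41.33580898  22.        ]
 [504.28253169 -96.4413306   22.        ]]
dial [[597.91484726 -67.04405092 124.        ]
 [603.86464543 -94.62503136 124.        ]
 [597.54252193 -39.38094848 121.        ]
 [598.8513298  -95.34368214 121.        ]]
side tail [[489.43319407 198.84126848  12.        ]
 [483.67270516 210.63576473   0.        ]
 [494.31756823 207.22422694  12.        ]]
side nose [[596.55178454 240.98059966   0.        ]]
side base [[500.16431008 -25.01278561   0.        ]
 [505.3401574  -38.51818843  22.        ]]
side thin nose,hole [[582.88512715 139.7719865    0.        ]
 [480.6082408   84.05922072   6.        ]]
[[-9.72336600e-01  2.33583973e-01 -2.50574427e-04]
 [ 2.33584105e-01  9.72335857e-01 -1.20277126e-03]
 [-3.73055890e-05 -1.22802872e-03 -9.99999245e-01]]
```

>>> apply_moves(
  rows=[
    {"x": -29,"y": -20.3,"z": 4,"gripper": 0.3},
    {"x": -29,"y": -20.3,"z": 4,"gripper": 0.3},
    {"x": -29,"y": -20.3,"z": 4,"gripper": 0.3},
    {"x": -29,"y": -20.3,"z": 4,"gripper": 0.3},
    {"x": -29,"y": -20.3,"z": 4,"gripper": 0.3},
  ],
  newtons=60,
)

```text
invalid input at $.rows[0]: expected keys x, y, z, ax, ay, az, gripper
```

>>> apply_moves(
  rows=[
    {"x": -29,"y": -20.3,"z": 8,"gripper": 0.3},
    {"x": -29,"y": -20.3,"z": 8,"gripper": 0.3},
    {"x": -29,"y": -20.3,"z": 8,"gripper": 0.3},
    {"x": -29,"y": -20.3,"z": 8,"gripper": 0.3},
    {"x": -29,"y": -20.3,"z": 8,"gripper": 0.3},
  ],
)

```text
invalid input at $.rows[0]: expected keys x, y, z, ax, ay, az, gripper
```

>>> apply_moves(
  rows=[
    {"x": -29,"y": -20.3,"z": 12,"gripper": 0.3},
    {"x": -29,"y": -20.3,"z": 12,"gripper": 0.3},
    {"x": -29,"y": -20.3,"z": 12,"gripper": 0.3},
    {"x": -29,"y": -20.3,"z": 12,"gripper": 0.3},
    {"x": -29,"y": -20.3,"z": 12,"gripper": 0.3},
  ],
)

```text
invalid input at $.rows[0]: expected keys x, y, z, ax, ay, az, gripper
```

>>> apply_moves(
  rows=[
    {"az": -5.7,"gripper": 0.3},
    {"az": -5.7,"gripper": 0.3},
    {"az": -5.7,"gripper": 0.3},
    {"az": -5.7,"gripper": 0.3},
    {"az": -5.7,"gripper": 0.3},
  ],
)

```text
invalid input at $.rows[0]: expected keys x, y, z, ax, ay, az, gripper
```

All keys are required in every row.

>>> apply_moves(
  rows=[
    {"x": -29,"y": -20.3,"z": 4,"ax": 0,"ay": 0,"az": 0,"gripper": 0.3},
    {"x": -29,"y": -20.3,"z": 4,"ax": 0,"ay": 0,"az": 0,"gripper": 0.3},
    {"x": -29,"y": -20.3,"z": 4,"ax": 0,"ay": 0,"az": 0,"gripper": 0.3},
    {"x": -29,"y": -20.3,"z": 4,"ax": 0,"ay": 0,"az": 0,"gripper": 0.3},
    {"x": -29,"y": -20.3,"z": 4,"ax": 0,"ay": 0,"az": 0,"gripper": 0.3},
  ],
  newtons=60,
)

```text
clock: 0.52
position: [0.2641, 0.4735, 0.2218]
ee_rot: [0.118, 0.993, -0.0, -0.0]
ft_force: [0.5, 0.7, -0.8]
grip_width: 0.701
grasp_force: 0.0
```

>>> apply_moves(
  rows=[
    {"x": -29,"y": -20.3,"z": 8,"ax": 0,"ay": 0,"az": 0,"gripper": 0.3},
    {"x": -29,"y": -20.3,"z": 8,"ax": 0,"ay": 0,"az": 0,"gripper": 0.3},
    {"x": -29,"y": -20.3,"z": 8,"ax": 0,"ay": 0,"az": 0,"gripper": 0.3},
    {"x": -29,"y": -20.3,"z": 8,"ax": 0,"ay": 0,"az": 0,"gripper": 0.3},
    {"x": -29,"y": -20.3,"z": 8,"ax": 0,"ay": 0,"az": 0,"gripper": 0.3},
  ],
)

```text
clock: 0.93
position: [0.3813, 0.3409, 0.1818]
ee_rot: [0.118, 0.993, -0.0, -0.0]
ft_force: [0.5, 0.0, 0.6]
grip_width: 0.702
grasp_force: 0.0
```

>>> apply_moves(
  rows=[
    {"x": -29,"y": -20.3,"z": 12,"ax": 0,"ay": 0,"az": 0,"gripper": 0.3},
    {"x": -29,"y": -20.3,"z": 12,"ax": 0,"ay": 0,"az": 0,"gripper": 0.3},
    {"x": -29,"y": -20.3,"z": 12,"ax": 0,"ay": 0,"az": 0,"gripper": 0.3},
    {"x": -29,"y": -20.3,"z": 12,"ax": 0,"ay": 0,"az": 0,"gripper": 0.3},
    {"x": -29,"y": -20.3,"z": 12,"ax": 0,"ay": 0,"az": 0,"gripper": 0.3},
  ],
)

```text
clock: 1.35
position: [0.4985, 0.2085, 0.1216]
ee_rot: [0.118, 0.993, -0.0, -0.0]
ft_force: [1.2, 2.0, -0.1]
grip_width: 0.703
grasp_force: 0.0
```

>>> apply_moves(
  rows=[
    {"x": 0,"y": 0,"z": 0,"ax": 0,"ay": 0,"az": -5.7,"gripper": 0.3},
    {"x": 0,"y": 0,"z": 0,"ax": 0,"ay": 0,"az": -5.7,"gripper": 0.3},
    {"x": 0,"y": 0,"z": 0,"ax": 0,"ay": 0,"az": -5.7,"gripper": 0.3},
    {"x": 0,"y": 0,"z": 0,"ax": 0,"ay": 0,"az": -5.7,"gripper": 0.3},
    {"x": 0,"y": 0,"z": 0,"ax": 0,"ay": 0,"az": -5.7,"gripper": 0.3},
  ],
)

```text
clock: 1.77
position: [0.4976, 0.2099, 0.1219]
ee_rot: [-0.133, 0.991, -0.0, -0.0]
ft_force: [0.1, 0.6, -0.3]
grip_width: 0.703
grasp_force: 0.0
```

>>> apply_moves(
  rows=[
    {"x": 0,"y": 0,"z": 33,"ax": 0,"ay": 0,"az": 0,"gripper": 0.3},
    {"x": 0,"y": 0,"z": 33,"ax": 0,"ay": 0,"az": 0,"gripper": 0.3},
    {"x": 0,"y": 0,"z": 26,"ax": 0,"ay": 0,"az": 0,"gripper": 0.3},
    {"x": 0,"y": 0,"z": 16,"ax": 0,"ay": 0,"az": 0,"gripper": 0.3},
    {"x": 0,"y": 0,"z": 0,"ax": 0,"ay": 0,"az": 0,"gripper": 0.3},
  ],
)

```text
clock: 2.18
position: [0.4952, 0.2088, 0.0106]
ee_rot: [-0.131, 0.991, -0.001, -0.003]
ft_force: [-0.9, 0.3, -0.2]
grip_width: 0.699
grasp_force: 0.0
```

>>> apply_moves(
  rows=[
    {"x": 0,"y": 0,"z": 0,"ax": 0,"ay": 0,"az": 0,"gripper": 1},
    {"x": 0,"y": 0,"z": 0,"ax": 0,"ay": 0,"az": 0,"gripper": 1},
    {"x": 0,"y": 0,"z": 0,"ax": 0,"ay": 0,"az": 0,"gripper": 1},
    {"x": 0,"y": 0,"z": 0,"ax": 0,"ay": 0,"az": 0,"gripper": 1},
    {"x": 0,"y": 0,"z": 0,"ax": 0,"ay": 0,"az": 0,"gripper": 1},
  ],
)

```text
clock: 2.6
position: [0.4989, 0.2104, 0.0161]
ee_rot: [-0.13, 0.991, 0.001, 0.001]
ft_force: [-1.9, -1.1, 6.0]
grip_width: 0.207
grasp_force: 58.7
```

>>> apply_moves(
  rows=[
    {"x": 0,"y": 0,"z": -20,"ax": 0,"ay": 0,"az": 0,"gripper": 1},
    {"x": 0,"y": 0,"z": -25,"ax": 0,"ay": 0,"az": 0,"gripper": 1},
    {"x": 0,"y": 0,"z": 0,"ax": 0,"ay": 0,"az": 4.7,"gripper": 1},
    {"x": 0,"y": 0,"z": 0,"ax": 0,"ay": 0,"az": 4.7,"gripper": 1},
    {"x": 0,"y": 0,"z": 0,"ax": 0,"ay": 0,"az": 4.6,"gripper": 1},
  ],
)

```text
clock: 3.02
position: [0.4982, 0.2103, 0.0607]
ee_rot: [-0.007, 1.0, 0.001, 0.001]
ft_force: [-0.8, 0.2, -1.5]
grip_width: 0.206
grasp_force: 59.0
```

>>> apply_moves(
  rows=[
    {"x": 8,"y": -24,"z": 0,"ax": 0,"ay": 0,"az": 0,"gripper": 1},
    {"x": 8,"y": -28,"z": 0,"ax": 0,"ay": 0,"az": 0,"gripper": 1},
    {"x": 8,"y": -28,"z": 0,"ax": 0,"ay": 0,"az": 0,"gripper": 1},
    {"x": 8,"y": -28,"z": 0,"ax": 0,"ay": 0,"az": 0,"gripper": 1},
    {"x": 8,"y": -28,"z": 0,"ax": 0,"ay": 0,"az": 0,"gripper": 1},
  ],
)

```text
clock: 3.43
position: [0.4599, 0.0723, 0.0601]
ee_rot: [-0.009, 1.0, 0.0, 0.001]
ft_force: [0.6, 0.4, -2.1]
grip_width: 0.204
grasp_force: 59.1
```

>>> apply_moves(
  rows=[
    {"x": 7,"y": -36,"z": 0,"ax": 0,"ay": 0,"az": 0,"gripper": 1},
    {"x": 0,"y": -36,"z": 0,"ax": 0,"ay": 0,"az": 0,"gripper": 1},
    {"x": 0,"y": -36,"z": 0,"ax": 0,"ay": 0,"az": 0,"gripper": 1},
    {"x": 0,"y": -35,"z": 0,"ax": 0,"ay": 0,"az": 0,"gripper": 1},
    {"x": 0,"y": 0,"z": 0,"ax": 0,"ay": 0,"az": 0,"gripper": 1},
  ],
)

```text
clock: 3.85
position: [0.4555, -0.0766, 0.0604]
ee_rot: [-0.005, 1.0, -0.001, 0.001]
ft_force: [-0.7, 0.2, -1.7]
grip_width: 0.21
grasp_force: 59.2
```

```bash
python3 - <<'E'
from h import *
t=snap('top','t1.png')['color'][:,:,::-1]; s=snap('side','s1.png')['color'][:,:,::-1]
a=cv2.resize(t[110:240,270:390],(480,520),interpolation=cv2.INTER_CUBIC)
b=cv2.resize(s[155:255,225:345],(624,520),interpolation=cv2.INTER_CUBIC)[:,:310]
b=cv2.resize(s[155:285,235:345],(440,520),interpolation=cv2.INTER_CUBIC)[:,:320]
cv2.imwrite('pics/c3.png',np.hstack([a,b]))
o=get_obs();print(o['position'],o['ee_rot'],o['grip_width'],o['ft_force'])
E
```

```text
[ 0.4557583  -0.0710558   0.05996862] [-7.00707700e-03  9.99975286e-01  1.64929053e-04  5.48045108e-04] 0.21071703314072962 [ 0.57567172  1.02721121 -1.66287067]
```

View pics/c3.png

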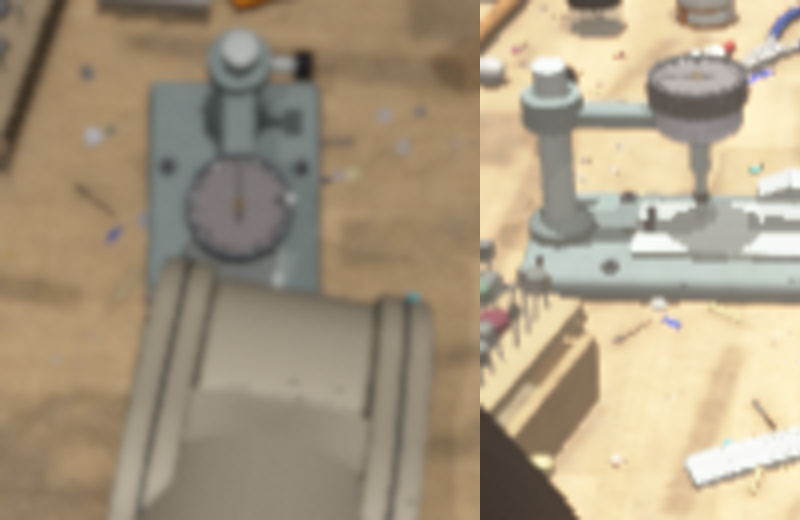

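The arm hides the bar from the top camera. In the side view the nose is just left of (770,185), ahead of the plunger, and the needle and lug look unchanged. I'll check alignment with a predicted overlay in a wider side crop.

```bash
cat >> h.py <<'E'
def pose(x,y,yaw):
    c,s=np.cos(yaw),np.sin(yaw)
    return lambda P:(np.array(P,float)*[1,1,1]@np.array([[c,s,0],[-s,c,0],[0,0,1]])+[x,y,0])
G=pose(.599,-.0673,.017)
def overlay(c,sets,box,k,f):
    x0,x1,y0,y1=box; im=cv2.resize(c['color'][y0:y1,x0:x1,::-1],None,fx=k,fy=k,interpolation=cv2.INTER_CUBIC)
    for P,col in sets:
        q=(proj(c,P)+.5-[x0,y0])*k-.5; cv2.polylines(im,[np.round(q*16).astype(np.int32)],True,col,1,cv2.LINE_AA,4)
    cv2.imwrite('pics/'+f,im)
TABLE=G([[-.095,-.028,.022],[-.095,.028,.022],[.04,.028,.022],[.04,-.028,.022]])
def bar(x,y,yaw,z,back=.013):
    B=pose(x,y,yaw); n=.125-back
    return [B([[-back,-.01,z+.012],[-back,.01,z+.012],[n-.02,.01,z+.012],[n-.02,-.01,z+.012]]),B([[-back,.01,z+.012],[-back,.01,z],[n,.01,z],[n,.01,z+.004],[n-.02,.01,z+.012]])]
E
python3 - <<'E'
from h import *
c=load('side'); o=get_obs(); p=o['position']; yaw=-2*o['ee_rot'][0]/o['ee_rot'][1]; print(p,yaw)
overlay(c,[(TABLE,(255,0,0))]+[(b,(0,0,255)) for b in bar(p[0],p[1],yaw,p[2]-.016)],(260,400,170,260),5.6,'c4.png')
E
```

```text
[ 0.4557583  -0.0710558   0.05996862] 0.014014500345260727
```

View pics/c4.png

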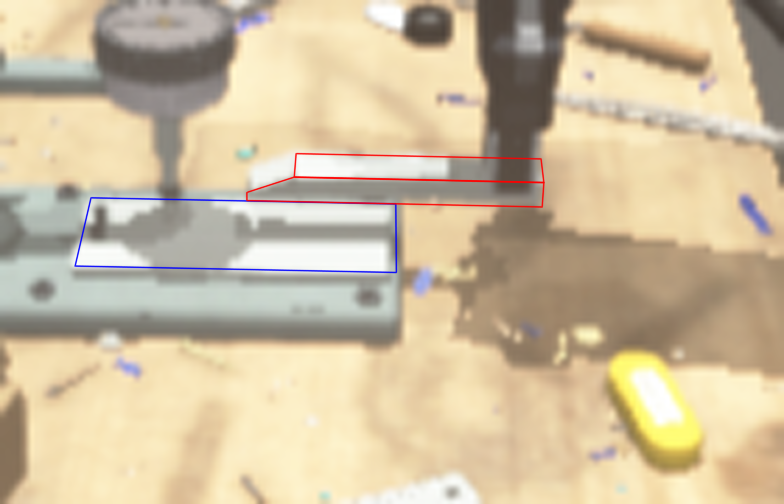

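The overlay fits the bar and table within about 1 mm. The bar is 1.3 mm to the -y side, so I'll correct that and lower it.

>>> apply_moves(
  rows=[
    {"x": 0,"y": 1.3,"z": 7,"ax": 0,"ay": 0,"az": 0,"gripper": 1},
    {"x": 0,"y": 0,"z": 7,"ax": 0,"ay": 0,"az": 0,"gripper": 1},
    {"x": 0,"y": 0,"z": 5,"ax": 0,"ay": 0,"az": 0,"gripper": 1},
    {"x": 0,"y": 0,"z": 1,"ax": 0,"ay": 0,"az": 0,"gripper": 1},
    {"x": 0,"y": 0,"z": 0,"ax": 0,"ay": 0,"az": 0,"gripper": 1},
  ],
)

```text
clock: 4.37
position: [0.4553, -0.0678, 0.0387]
ee_rot: [-0.009, 1.0, 0.0, -0.001]
ft_force: [-0.7, -0.1, -1.4]
grip_width: 0.211
grasp_force: 59.3
```

>>> apply_moves(
  rows=[
    {"x": 0,"y": 0,"z": 1,"ax": 0,"ay": 0,"az": 0,"gripper": 1},
    {"x": 0,"y": 0,"z": 0.5,"ax": 0,"ay": 0,"az": 0,"gripper": 1},
    {"x": 0,"y": 0,"z": 0,"ax": 0,"ay": 0,"az": 0,"gripper": 1},
    {"x": 0,"y": 0,"z": 0,"ax": 0,"ay": 0,"az": 0,"gripper": 1},
  ],
)

```text
clock: 4.7
position: [0.4558, -0.0683, 0.038]
ee_rot: [-0.009, 1.0, 0.0, 0.0]
ft_force: [0.0, 1.4, 0.3]
grip_width: 0.212
grasp_force: 59.4
```

>>> apply_moves(
  rows=[
    {"x": -6,"y": -1.2,"z": 0.4,"ax": 0,"ay": 0,"az": 0,"gripper": 1},
    {"x": -8,"y": 0,"z": 0,"ax": 0,"ay": 0,"az": 0,"gripper": 1},
    {"x": -6,"y": 0,"z": 0,"ax": 0,"ay": 0,"az": 0,"gripper": 1},
    {"x": 0,"y": 0,"z": 0,"ax": 0,"ay": 0,"az": 0,"gripper": 1},
    {"x": 0,"y": 0,"z": 0,"ax": 0,"ay": 0,"az": 0,"gripper": 1},
  ],
)

```text
clock: 5.12
position: [0.4776, -0.0694, 0.0379]
ee_rot: [-0.009, 1.0, -0.0, 0.001]
ft_force: [2.2, -0.0, 2.9]
grip_width: 0.208
grasp_force: 59.7
```

>>> apply_moves(
  rows=[
    {"x": -6,"y": 0,"z": 0,"ax": 0,"ay": 0,"az": 0,"gripper": 1},
    {"x": -6,"y": 0,"z": 0,"ax": 0,"ay": 0,"az": 0,"gripper": 1},
    {"x": -6,"y": 0,"z": 0,"ax": 0,"ay": 0,"az": 0,"gripper": 1},
    {"x": -4,"y": 0,"z": 0,"ax": 0,"ay": 0,"az": 0,"gripper": 1},
    {"x": 0,"y": 0,"z": 0,"ax": 0,"ay": 0,"az": 0,"gripper": 1},
  ],
)

```text
clock: 5.53
position: [0.497, -0.0692, 0.0379]
ee_rot: [-0.008, 1.0, 0.0, -0.001]
ft_force: [-11.8, 0.0, 19.2]
grip_width: 0.205
grasp_force: 61.7
```

>>> apply_moves(
  rows=[
    {"x": 0,"y": 0,"z": 0,"ax": 0,"ay": 0,"az": 0,"gripper": 1},
    {"x": 0,"y": 0,"z": 0,"ax": 0,"ay": 0,"az": 0,"gripper": 1},
    {"x": 0,"y": 0,"z": 0,"ax": 0,"ay": 0,"az": 0,"gripper": 1},
  ],
)

```text
clock: 5.78
position: [0.497, -0.0692, 0.0379]
ee_rot: [-0.008, 1.0, 0.0, -0.001]
ft_force: [-7.8, -0.3, 17.5]
grip_width: 0.207
grasp_force: 61.5
```

```bash
python3 - <<'E'
from h import *
c=snap('side','s2.png'); o=get_obs(); p=o['position']; yaw=-2*o['ee_rot'][0]/o['ee_rot'][1]; print(p,yaw,o['ft_force'],o['torque'])
overlay(c,[(TABLE,(255,0,0))]+[(b,(0,0,255)) for b in bar(p[0],p[1],yaw,.022)],(260,360,180,250),7.5,'c5.png')
E
```

```text
[ 0.49699702 -0.06923732  0.03790728] 0.016655507786446165 [-9.15272417  0.2236384  18.08232953] [-0.0164074   1.99427604 -0.06387959]
```

View pics/c5.png

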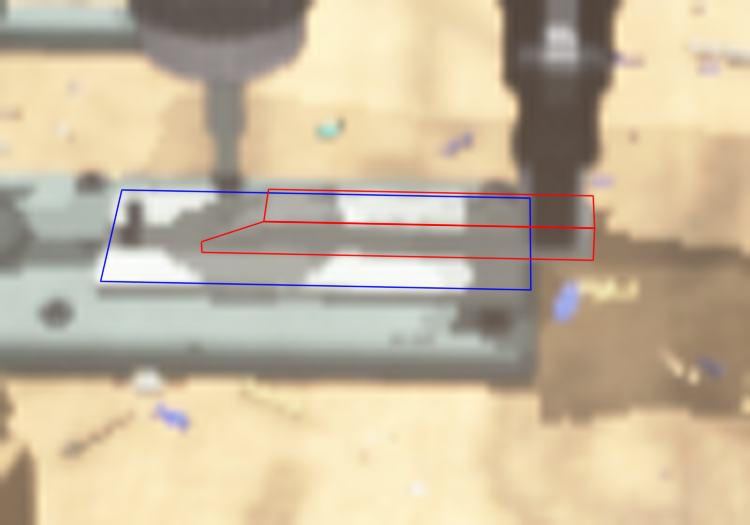

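The bar is flat on the table with its nose just past the plunger. The upward 18 N is me pressing too hard near the table edge, so I'll ease up a little and continue.

>>> apply_moves(
  rows=[
    {"x": 0,"y": 0,"z": -0.6,"ax": 0,"ay": 0,"az": 0,"gripper": 1},
    {"x": 0,"y": 0,"z": 0,"ax": 0,"ay": 0,"az": 0,"gripper": 1},
    {"x": 0,"y": 0,"z": 0,"ax": 0,"ay": 0,"az": 0,"gripper": 1},
  ],
)

```text
clock: 6.08
position: [0.4974, -0.0691, 0.038]
ee_rot: [-0.008, 1.0, 0.0, -0.0]
ft_force: [-5.3, -0.4, 8.2]
grip_width: 0.211
grasp_force: 60.4
```

>>> apply_moves(
  rows=[
    {"x": -3,"y": 0,"z": 0,"ax": 0,"ay": 0,"az": 0,"gripper": 1},
    {"x": -4,"y": 0,"z": 0,"ax": 0,"ay": 0,"az": 0,"gripper": 1},
    {"x": -4,"y": 0,"z": 0,"ax": 0,"ay": 0,"az": 0,"gripper": 1},
    {"x": -2,"y": 0,"z": 0,"ax": 0,"ay": 0,"az": 0,"gripper": 1},
    {"x": 0,"y": 0,"z": 0,"ax": 0,"ay": 0,"az": 0,"gripper": 1},
  ],
)

```text
clock: 6.5
position: [0.5097, -0.069, 0.038]
ee_rot: [-0.008, 1.0, 0.0, -0.001]
ft_force: [-9.3, -1.0, 13.3]
grip_width: 0.205
grasp_force: 61.0
```

>>> apply_moves(
  rows=[
    {"x": 0,"y": 0,"z": -0.6,"ax": 0,"ay": 0,"az": 0,"gripper": 1},
    {"x": -1.5,"y": 0,"z": 0,"ax": 0,"ay": 0,"az": 0,"gripper": 1},
    {"x": -1.5,"y": 0,"z": 0,"ax": 0,"ay": 0,"az": 0,"gripper": 1},
    {"x": 0,"y": 0,"z": 0,"ax": 0,"ay": 0,"az": 0,"gripper": 1},
  ],
)

```text
clock: 6.83
position: [0.5139, -0.0686, 0.0383]
ee_rot: [-0.009, 1.0, -0.0, -0.0]
ft_force: [-1.6, 0.2, -0.9]
grip_width: 0.207
grasp_force: 59.2
```

>>> apply_moves(
  rows=[
    {"x": -1,"y": 0,"z": 0,"ax": 0,"ay": 0,"az": 0,"gripper": 1},
    {"x": -0.5,"y": 0,"z": 0,"ax": 0,"ay": 0,"az": 0,"gripper": 1},
    {"x": 0,"y": 0,"z": 0,"ax": 0,"ay": 0,"az": 0,"gripper": 1},
  ],
)

```text
clock: 7.08
position: [0.5153, -0.0685, 0.0385]
ee_rot: [-0.009, 1.0, 0.0, 0.0]
ft_force: [-1.6, -0.5, -1.3]
grip_width: 0.205
grasp_force: 59.2
```

>>> apply_moves(
  rows=[
    {"x": -1,"y": 0,"z": 0,"ax": 0,"ay": 0,"az": 0,"gripper": 1},
    {"x": 0,"y": 0,"z": 0,"ax": 0,"ay": 0,"az": 0,"gripper": 1},
    {"x": 0,"y": 0,"z": 0,"ax": 0,"ay": 0,"az": 0,"gripper": 1},
  ],
)

```text
clock: 7.33
position: [0.5164, -0.0685, 0.0386]
ee_rot: [-0.009, 1.0, 0.0, 0.0]
ft_force: [-0.8, 0.3, -1.9]
grip_width: 0.209
grasp_force: 59.2
```

>>> apply_moves(
  rows=[
    {"x": -0.7,"y": 0,"z": 0,"ax": 0,"ay": 0,"az": 0,"gripper": 1},
    {"x": 0,"y": 0,"z": 0,"ax": 0,"ay": 0,"az": 0,"gripper": 1},
    {"x": 0,"y": 0,"z": 0,"ax": 0,"ay": 0,"az": 0,"gripper": 1},
  ],
)

```text
clock: 7.58
position: [0.517, -0.0685, 0.0386]
ee_rot: [-0.009, 1.0, 0.0, 0.0]
ft_force: [-0.9, 0.5, -1.7]
grip_width: 0.205
grasp_force: 59.2
```

>>> apply_moves(
  rows=[
    {"x": -1,"y": 0,"z": 0.3,"ax": 0,"ay": 0,"az": 0,"gripper": 1},
    {"x": 0,"y": 0,"z": 0,"ax": 0,"ay": 0,"az": 0,"gripper": 1},
    {"x": 0,"y": 0,"z": 0,"ax": 0,"ay": 0,"az": 0,"gripper": 1},
  ],
)

```text
clock: 7.83
position: [0.5172, -0.0686, 0.0381]
ee_rot: [-0.009, 1.0, 0.0, -0.001]
ft_force: [-4.9, 0.2, 1.3]
grip_width: 0.209
grasp_force: 59.5
```

>>> apply_moves(
  rows=[
    {"x": -0.7,"y": 0,"z": 0,"ax": 0,"ay": 0,"az": 0,"gripper": 1},
    {"x": 0,"y": 0,"z": 0,"ax": 0,"ay": 0,"az": 0,"gripper": 1},
    {"x": 0,"y": 0,"z": 0,"ax": 0,"ay": 0,"az": 0,"gripper": 1},
  ],
)

```text
clock: 8.08
position: [0.5172, -0.0686, 0.0381]
ee_rot: [-0.009, 1.0, 0.0, -0.001]
ft_force: [-9.1, 0.7, 5.3]
grip_width: 0.208
grasp_force: 60.0
```

The bar has stopped at TCP x=0.5172 with the push force rising, so the pins are met. Releasing and rising.

>>> apply_moves(
  rows=[
    {"x": 0,"y": 0,"z": 0,"ax": 0,"ay": 0,"az": 0,"gripper": 0.5},
    {"x": 0,"y": 0,"z": 0,"ax": 0,"ay": 0,"az": 0,"gripper": 0.3},
    {"x": 0,"y": 0,"z": 0,"ax": 0,"ay": 0,"az": 0,"gripper": 0.2},
    {"x": 0,"y": 0,"z": 0,"ax": 0,"ay": 0,"az": 0,"gripper": 0},
    {"x": 0,"y": 0,"z": -15,"ax": 0,"ay": 0,"az": 0,"gripper": 0},
  ],
)

```text
clock: 8.5
position: [0.5173, -0.0683, 0.0515]
ee_rot: [-0.009, 1.0, -0.0, -0.002]
ft_force: [-0.5, 0.4, -0.7]
grip_width: 0.901
grasp_force: 0.0
```

>>> apply_moves(
  rows=[
    {"x": 10,"y": 0,"z": -38,"ax": 0,"ay": 0,"az": 0,"gripper": 0},
    {"x": 10,"y": 0,"z": -38,"ax": 0,"ay": 0,"az": 0,"gripper": 0},
    {"x": 10,"y": 0,"z": -38,"ax": 0,"ay": 0,"az": 0,"gripper": 0},
    {"x": 0,"y": 20,"z": -35,"ax": 0,"ay": 0,"az": 0,"gripper": 0},
    {"x": 0,"y": 20,"z": -35,"ax": 0,"ay": 0,"az": 0,"gripper": 0},
  ],
)

```text
clock: 8.92
position: [0.4874, -0.0298, 0.2397]
ee_rot: [-0.007, 1.0, 0.0, 0.001]
ft_force: [1.9, 0.9, -0.7]
grip_width: 1.001
grasp_force: 0.0
```

```bash
python3 - <<'E'
from h import *
c=snap('top','t3.png'); s=snap('side','s3.png'); o=get_obs(); print(o['position'],o['ft_force'])
k=7; a=cv2.resize(c['color'][130:210,300:360,::-1],None,fx=k,fy=k,interpolation=cv2.INTER_CUBIC)
b=cv2.resize(s['color'][160:240,265:318,::-1],None,fx=k,fy=k,interpolation=cv2.INTER_CUBIC)
cv2.imwrite('pics/c6.png',np.hstack([a,b])); print(a.shape,b.shape)
E
```

```text
[ 0.49063293 -0.02582487  0.24307387] [ 0.39642818 -0.07826359 -0.02898826]
(560, 420, 3) (560, 371, 3)
```

View pics/c6.png

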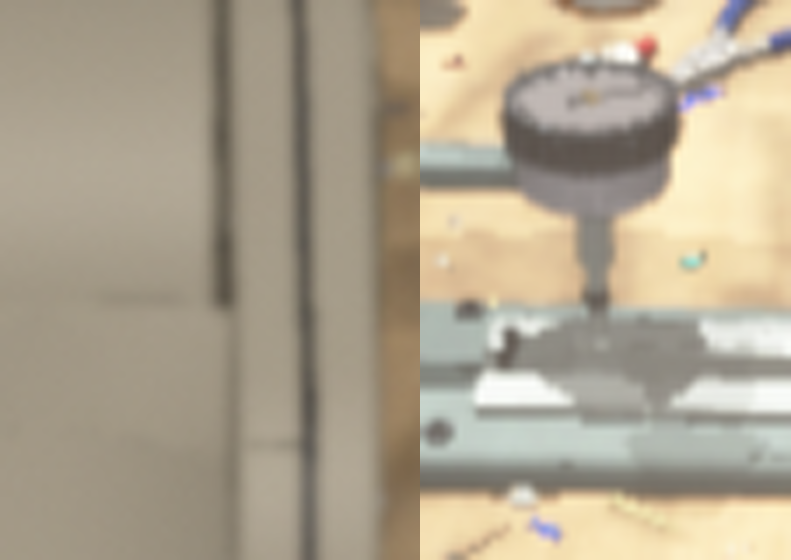

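The side view shows the plunger raised on the bar, with the needle pointing away from the column. The arm blocks the top camera, so I'll step aside.

>>> apply_moves(
  rows=[
    {"x": 0,"y": 38,"z": 0,"ax": 0,"ay": 0,"az": 0,"gripper": 0},
    {"x": 0,"y": 38,"z": 0,"ax": 0,"ay": 0,"az": 0,"gripper": 0},
    {"x": 0,"y": 38,"z": 0,"ax": 0,"ay": 0,"az": 0,"gripper": 0},
    {"x": 0,"y": 38,"z": 0,"ax": 0,"ay": 0,"az": 0,"gripper": 0},
    {"x": 0,"y": 38,"z": 0,"ax": 0,"ay": 0,"az": 0,"gripper": 0},
  ],
)

```text
clock: 9.43
position: [0.4844, 0.1624, 0.2369]
ee_rot: [-0.008, 1.0, 0.0, 0.0]
ft_force: [0.6, 0.2, -0.2]
grip_width: 1.004
grasp_force: 0.0
```

```bash
python3 - <<'E'
from h import *
# average several frames for noise
c=snap('top','t4.png'); im=np.mean([camera('top')['color'].astype(float) for _ in range(4)]+[c['color']],0).clip(0,255).astype(np.uint8)
c['color']=im; np.save('pics/top.npy',c,allow_pickle=True)
a=cv2.resize(im[155:175,318:340,::-1] if 0 else im[150:183,312:345,::-1],None,fx=15,fy=15,interpolation=cv2.INTER_CUBIC)
b=cv2.resize(im[140:220,308:350,::-1],None,fx=6.1875,fy=6.1875,interpolation=cv2.INTER_CUBIC)[:495]
print(a.shape,b.shape); cv2.imwrite('pics/c7.png',np.hstack([a,b])); print(get_obs()['position'])
print(proj(c,G([[0,0,.124],[.021,0,.124],[0,.021,.124]])))
E
```

```text
(495, 495, 3) (495, 260, 3)
[0.48475436 0.16006553 0.23678738]
[[329.29756698 160.89096719]
 [329.31372426 151.23753448]
 [319.34443363 160.82971055]]
```

View pics/c7.png

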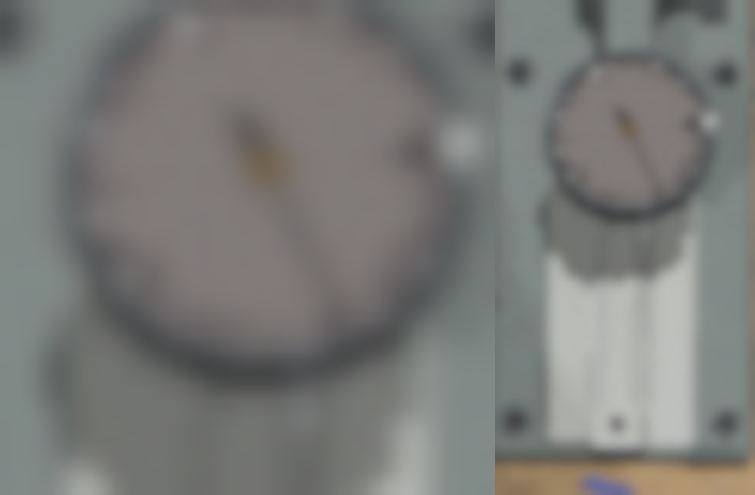

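Dial crop: pivot (262,165), needle tip (342,320), wedge (413,150), lug (460,143). That gives needle ≈ -2.68 and bezel ≈ -1.46, so turn about 1.22 rad (70°) clockwise. The bar lies centred with its tail hole at (617,424). Next I go above the dial with the fingers set off the lug.

>>> apply_moves(
  rows=[
    {"x": -16,"y": -32.7,"z": 0,"ax": 0,"ay": 0,"az": 0,"gripper": 0},
    {"x": -16,"y": -32.7,"z": 0,"ax": 0,"ay": 0,"az": 0,"gripper": 0},
    {"x": -16,"y": -32.7,"z": 0,"ax": 0,"ay": 0,"az": 0,"gripper": 0},
    {"x": -16,"y": -32.7,"z": 0,"ax": 0,"ay": 0,"az": 0,"gripper": 0},
    {"x": -16,"y": -32.7,"z": 0,"ax": 0,"ay": 0,"az": 0,"gripper": 0},
  ],
  newtons=25,
)

```text
clock: 10.1
position: [0.5677, -0.0051, 0.2375]
ee_rot: [-0.007, 1.0, -0.0, 0.0]
ft_force: [0.8, 0.3, 0.5]
grip_width: 0.998
grasp_force: 0.0
```

>>> apply_moves(
  rows=[
    {"x": -16,"y": -32.7,"z": 0,"ax": 0,"ay": 0,"az": 0,"gripper": 0},
    {"x": -15.6,"y": -32.7,"z": 0,"ax": 0,"ay": 0,"az": 0,"gripper": 0},
    {"x": 0,"y": 0,"z": 0,"ax": 0,"ay": 0,"az": -7,"gripper": 0},
    {"x": 0,"y": 0,"z": 0,"ax": 0,"ay": 0,"az": -7,"gripper": 0},
    {"x": 0,"y": 0,"z": 0,"ax": 0,"ay": 0,"az": -7,"gripper": 0},
  ],
)

```text
clock: 10.52
position: [0.5997, -0.0692, 0.237]
ee_rot: [-0.191, 0.981, -0.0, -0.0]
ft_force: [-0.1, 0.6, -0.0]
grip_width: 1.0
grasp_force: 0.0
```

>>> apply_moves(
  rows=[
    {"x": 0,"y": 0,"z": 0,"ax": 0,"ay": 0,"az": -7,"gripper": 0},
    {"x": 0,"y": 0,"z": 0,"ax": 0,"ay": 0,"az": -7,"gripper": 0},
    {"x": 0,"y": 0,"z": 0,"ax": 0,"ay": 0,"az": -5,"gripper": 0},
    {"x": 0,"y": 0,"z": 0,"ax": 0,"ay": 0,"az": 0,"gripper": 0},
    {"x": 0,"y": 0,"z": 0,"ax": 0,"ay": 0,"az": 0,"gripper": 0},
  ],
)

```text
clock: 10.93
position: [0.5998, -0.0677, 0.2373]
ee_rot: [-0.348, 0.938, -0.0, 0.0]
ft_force: [-0.0, -0.5, -0.5]
grip_width: 1.001
grasp_force: 0.0
```

```bash
python3 - <<'E'
from h import *
o=get_obs(); p=o['position']; M=R.from_quat(o['ee_rot']).as_matrix(); print(p,o['joint_pos'],np.degrees(np.arctan2(M[1,1],M[0,1])))
print('tool-frame delta',M.T@(np.array([.600,-.0668,.119])-p)*1e3)
E
```

```text
[ 0.59978115 -0.06773404  0.23729508] [-0.24431366  0.29078672  0.34677456  1.54683756 -0.10049003  1.32149773
  2.39483616] 130.69152556428298
tool-frame delta [ -0.78468291   0.59334656 118.29488258]
```

>>> apply_moves(
  rows=[
    {"x": -0.8,"y": 0.6,"z": 30,"ax": 0,"ay": 0,"az": 0,"gripper": 0},
    {"x": 0,"y": 0,"z": 30,"ax": 0,"ay": 0,"az": 0,"gripper": 0},
    {"x": 0,"y": 0,"z": 25,"ax": 0,"ay": 0,"az": 0,"gripper": 0},
    {"x": 0,"y": 0,"z": 15,"ax": 0,"ay": 0,"az": 0,"gripper": 0},
    {"x": 0,"y": 0,"z": 10,"ax": 0,"ay": 0,"az": 0,"gripper": 0},
  ],
)

```text
clock: 11.35
position: [0.5992, -0.0658, 0.1251]
ee_rot: [-0.348, 0.937, 0.0, -0.001]
ft_force: [-0.8, -0.2, -0.2]
grip_width: 0.998
grasp_force: 0.0
```

>>> apply_moves(
  rows=[
    {"x": 0,"y": 0,"z": 5,"ax": 0,"ay": 0,"az": 0,"gripper": 0},
    {"x": 0,"y": 0,"z": 3,"ax": 0,"ay": 0,"az": 0,"gripper": 0},
    {"x": 0,"y": 0,"z": 0,"ax": 0,"ay": 0,"az": 0,"gripper": 0},
    {"x": 0,"y": 0,"z": 0,"ax": 0,"ay": 0,"az": 0,"gripper": 0},
  ],
)

```text
clock: 11.68
position: [0.6009, -0.0652, 0.1203]
ee_rot: [-0.35, 0.937, -0.0, 0.001]
ft_force: [0.1, 0.2, 0.5]
grip_width: 1.004
grasp_force: 0.0
```

>>> apply_moves(
  rows=[
    {"x": 0,"y": 0,"z": 0,"ax": 0,"ay": 0,"az": 0,"gripper": 0.25},
    {"x": 0,"y": 0,"z": 0,"ax": 0,"ay": 0,"az": 0,"gripper": 0.32},
    {"x": 0,"y": 0,"z": 0,"ax": 0,"ay": 0,"az": 0,"gripper": 0.4},
    {"x": 0,"y": 0,"z": 0,"ax": 0,"ay": 0,"az": 0,"gripper": 0.5},
    {"x": 0,"y": 0,"z": 0,"ax": 0,"ay": 0,"az": 0,"gripper": 0.5},
  ],
  newtons=25,
)

```text
clock: 12.1
position: [0.6025, -0.067, 0.1213]
ee_rot: [-0.349, 0.937, -0.002, 0.002]
ft_force: [5.3, -4.9, 4.2]
grip_width: 0.651
grasp_force: 27.8
```

>>> apply_moves(
  rows=[
    {"x": 0,"y": -1.5,"z": 0,"ax": 0,"ay": 0,"az": 0,"gripper": 0.5},
    {"x": 0,"y": 0,"z": 0,"ax": 0,"ay": 0,"az": 4,"gripper": 0.5},
    {"x": 0,"y": 0,"z": 0,"ax": 0,"ay": 0,"az": 5,"gripper": 0.5},
    {"x": 0,"y": 0,"z": 0,"ax": 0,"ay": 0,"az": 5,"gripper": 0.5},
    {"x": 0,"y": 0,"z": 0,"ax": 0,"ay": 0,"az": 0,"gripper": 0.5},
  ],
)

```text
clock: 12.52
position: [0.603, -0.0677, 0.1213]
ee_rot: [-0.23, 0.973, -0.001, 0.002]
ft_force: [2.0, -3.8, 5.8]
grip_width: 0.646
grasp_force: 28.0
```

>>> apply_moves(
  rows=[
    {"x": 0,"y": 0,"z": 0,"ax": 0,"ay": 0,"az": 5,"gripper": 0.5},
    {"x": 0,"y": 0,"z": 0,"ax": 0,"ay": 0,"az": 5,"gripper": 0.5},
    {"x": 0,"y": 0,"z": 0,"ax": 0,"ay": 0,"az": 5,"gripper": 0.5},
    {"x": 0,"y": 0,"z": 0,"ax": 0,"ay": 0,"az": 5,"gripper": 0.5},
    {"x": 0,"y": 0,"z": 0,"ax": 0,"ay": 0,"az": 0,"gripper": 0.5},
  ],
)

```text
clock: 12.93
position: [0.6032, -0.0685, 0.1213]
ee_rot: [-0.057, 0.998, -0.001, 0.003]
ft_force: [4.3, -6.3, 4.4]
grip_width: 0.651
grasp_force: 27.9
```

```bash
python3 - <<'E'
from h import *
o=get_obs(); M=R.from_quat(o['ee_rot']).as_matrix(); print(o['position'],o['joint_pos'],np.degrees(np.arctan2(M[1,1],M[0,1])),o['ft_force'],o['torque'],o['grip_width'])
E
```

```text
[ 0.60320641 -0.06847313  0.1213035 ] [-0.31074394  0.40127831  0.43408151  1.67961323 -0.18345375  1.09595188
  1.86190025] 96.5752713841626 [ 4.34593433 -6.33658402  4.37304606] [-1.53522293 -0.79229016 -0.02686361] 0.6514594350591754
```

>>> apply_moves(
  rows=[
    {"x": 0,"y": -0.8,"z": 0,"ax": 0,"ay": 0,"az": 5,"gripper": 0.5},
    {"x": 0,"y": 0,"z": 0,"ax": 0,"ay": 0,"az": 5,"gripper": 0.5},
    {"x": 0,"y": 0,"z": 0,"ax": 0,"ay": 0,"az": 5,"gripper": 0.5},
    {"x": 0,"y": 0,"z": 0,"ax": 0,"ay": 0,"az": 5,"gripper": 0.5},
    {"x": 0,"y": 0,"z": 0,"ax": 0,"ay": 0,"az": 5,"gripper": 0.5},
  ],
)

```text
clock: 13.35
position: [0.6031, -0.0696, 0.1213]
ee_rot: [0.159, 0.987, -0.001, 0.003]
ft_force: [3.1, -7.5, 6.0]
grip_width: 0.65
grasp_force: 28.0
```

>>> apply_moves(
  rows=[
    {"x": 0,"y": 0,"z": 0,"ax": 0,"ay": 0,"az": 5,"gripper": 0.5},
    {"x": 0,"y": 0,"z": 0,"ax": 0,"ay": 0,"az": 5,"gripper": 0.5},
    {"x": 0,"y": 0,"z": 0,"ax": 0,"ay": 0,"az": 0,"gripper": 0.5},
    {"x": 0,"y": 0,"z": 0,"ax": 0,"ay": 0,"az": 0,"gripper": 0.5},
  ],
)

```text
clock: 13.68
position: [0.6029, -0.07, 0.1213]
ee_rot: [0.243, 0.97, -0.001, 0.003]
ft_force: [2.4, -8.1, 7.2]
grip_width: 0.65
grasp_force: 28.0
```

```bash
python3 - <<'E'
from h import *
o=get_obs(); M=R.from_quat(o['ee_rot']).as_matrix(); print(o['position'],np.degrees(np.arctan2(M[1,1],M[0,1])),o['ft_force'],o['grip_width'])
E
```

```text
[ 0.6029029  -0.07000192  0.1212574 ] 61.83059655038659 [ 2.38101469 -8.05668964  7.19295461] 0.6496981210241976
```

>>> apply_moves(
  rows=[
    {"x": 0,"y": 0,"z": 0,"ax": 0,"ay": 0,"az": 0,"gripper": 0.2},
    {"x": 0,"y": 0,"z": 0,"ax": 0,"ay": 0,"az": 0,"gripper": 0},
    {"x": 0,"y": 0,"z": 0,"ax": 0,"ay": 0,"az": 0,"gripper": 0},
    {"x": 0,"y": 0,"z": -30,"ax": 0,"ay": 0,"az": 0,"gripper": 0},
    {"x": 0,"y": 0,"z": -38,"ax": 0,"ay": 0,"az": 0,"gripper": 0},
  ],
)

```text
clock: 14.1
position: [0.5994, -0.0661, 0.1851]
ee_rot: [0.242, 0.97, -0.001, -0.003]
ft_force: [1.0, -0.0, 0.4]
grip_width: 1.0
grasp_force: 0.0
```

>>> apply_moves(
  rows=[
    {"x": 0,"y": 0,"z": -35,"ax": 0,"ay": 0,"az": 0,"gripper": 0},
    {"x": 31,"y": 19,"z": 0,"ax": 0,"ay": 0,"az": 0,"gripper": 0},
    {"x": 31,"y": 19,"z": 0,"ax": 0,"ay": 0,"az": 0,"gripper": 0},
    {"x": 31,"y": 19,"z": 0,"ax": 0,"ay": 0,"az": 0,"gripper": 0},
    {"x": 31,"y": 19,"z": 0,"ax": 0,"ay": 0,"az": 0,"gripper": 0},
  ],
)

```text
clock: 14.52
position: [0.5264, 0.0599, 0.2224]
ee_rot: [0.242, 0.97, 0.0, -0.0]
ft_force: [0.9, 0.1, -0.2]
grip_width: 1.002
grasp_force: 0.0
```

>>> apply_moves(
  rows=[
    {"x": 31,"y": 19,"z": 0,"ax": 0,"ay": 0,"az": 0,"gripper": 0},
    {"x": 31,"y": 19,"z": 0,"ax": 0,"ay": 0,"az": 0,"gripper": 0},
    {"x": 0,"y": 0,"z": 0,"ax": 0,"ay": 0,"az": 0,"gripper": 0},
  ],
)

```text
clock: 14.77
position: [0.4872, 0.1283, 0.2222]
ee_rot: [0.237, 0.971, 0.001, -0.001]
ft_force: [0.4, 1.0, 0.5]
grip_width: 1.001
grasp_force: 0.0
```

```bash
python3 - <<'E'
from h import *
c=snap('top','t5.png'); im=np.mean([camera('top')['color'].astype(float) for _ in range(6)]+[c['color']],0)
c['color']=im.clip(0,255).astype(np.uint8); np.save('pics/top.npy',c,allow_pickle=True)
a=cv2.resize(c['color'][150:183,312:345,::-1],None,fx=17,fy=17,interpolation=cv2.INTER_CUBIC)
a=cv2.convertScaleAbs(a,alpha=1.5,beta=-50); cv2.imwrite('pics/c8.png',a)
print(get_obs()['position'])
# angular darkness profiles about the pivot, dial plane
g=cv2.cvtColor(c['color'],cv2.COLOR_RGB2GRAY).astype(np.float32)
o=at_z(c,[[328.97,160.53]],.124)[0]; print(o)
for lo,hi in((.006,.013),(.013,.016),(.016,.021),(.021,.024),(.026,.029)):
    A=np.radians(np.arange(-180,180,4)); r=np.linspace(lo,hi,6)
    P=np.array([[o+[q*np.cos(t+.017),q*np.sin(t+.017),0] for q in r] for t in A])
    q=proj(c,P.reshape(-1,3)).astype(np.float32).reshape(len(A),6,2)
    v=cv2.remap(g,q[...,0],q[...,1],cv2.INTER_CUBIC).mean(1)
    i=np.argsort(v)[:6]; j=np.argsort(-v)[:4]; print(lo,hi,[(round(float(np.degrees(A[k]))),round(float(v[k]))) for k in i],[(round(float(np.degrees(A[k]))),round(float(v[k]))) for k in j],round(float(np.median(v))))
E
```

```text
[0.49117118 0.11992369 0.22224153]
[ 0.59976609 -0.06659435  0.124     ]
0.006 0.013 [(-152, 111), (-148, 112), (-156, 112), (24, 113), (20, 113), (28, 113)] [(132, 123), (128, 123), (136, 123), (124, 122)] 122
0.013 0.016 [(-152, 111), (-148, 112), (-156, 113), (-144, 115), (-160, 115), (-164, 119)] [(168, 123), (164, 123), (140, 123), (124, 123)] 122
0.016 0.021 [(-152, 105), (-148, 108), (-156, 109), (-144, 114), (60, 115), (-160, 115)] [(-172, 122), (-68, 122), (-96, 122), (-176, 122)] 120
0.021 0.024 [(64, 97), (60, 97), (-48, 98), (56, 98), (52, 99), (-44, 99)] [(-172, 120), (-24, 119), (-176, 118), (-96, 118)] 112
0.026 0.029 [(152, 82), (156, 83), (148, 84), (160, 85), (164, 86), (176, 87)] [(-152, 140), (-148, 137), (-156, 123), (-144, 118)] 98
```

View pics/c8.png

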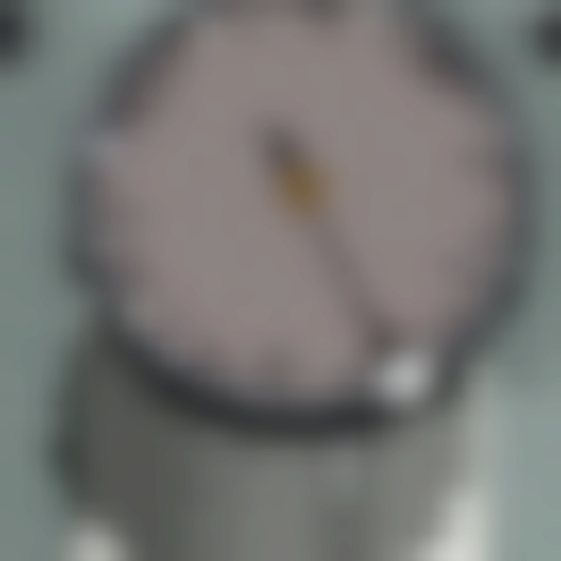

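The needle tip at (380,330) runs straight to the lug at (405,375), so the mark looks aligned. I'll quantify it with angular centroids, using the earlier frame for the lug–wedge offset.

```bash
python3 - <<'E'
from h import *
c=load('top')
def cen(g,o,lo,hi,a0,sgn,w=16):
    A=np.radians(np.arange(a0-w,a0+w+.1,.5)); r=np.linspace(lo,hi,8)
    P=np.array([[o+[q*np.cos(t+.017),q*np.sin(t+.017),0] for q in r] for t in A])
    q=proj(c,P.reshape(-1,3)).astype(np.float32).reshape(len(A),8,2)
    v=sgn*cv2.remap(g,q[...,0],q[...,1],cv2.INTER_CUBIC).mean(1)
    v=np.clip(v-v.min()-.3*(v.max()-v.min()),0,None); return round(float(np.degrees((v*A).sum()/v.sum())),1)
g5=cv2.cvtColor(c['color'],cv2.COLOR_RGB2GRAY).astype(np.float32)
g4=cv2.imread('pics/t4.png',0).astype(np.float32)
o0=at_z(c,[[328.97,160.53]],.124)[0]
for d in([0,0,0],[.0006,0,0],[-.0006,0,0],[0,.0006,0],[0,-.0006,0]):
    o=o0+d
    print(d,'before: needle',cen(g4,o,.008,.018,-152,-1),'wedge',cen(g4,o,.017,.021,-84,-1),'lug',cen(g4,o,.026,.029,-84,1),
     'now: needle',cen(g5,o,.008,.016,-152,-1),'outer',cen(g5,o,.017,.021,-152,-1),'lug',cen(g5,o,.026,.029,-151,1),'tail',cen(g5,o,.004,.008,26,-1,30))
E
```

```text
[0, 0, 0] before: needle -151.8 wedge -84.8 lug -83.2 now: needle -151.4 outer -151.6 lug -150.4 tail 21.3
[0.0006, 0, 0] before: needle -153.0 wedge -86.4 lug -84.4 now: needle -152.8 outer -152.5 lug -151.0 tail 24.5
[-0.0006, 0, 0] before: needle -150.6 wedge -83.3 lug -81.9 now: needle -150.2 outer -150.6 lug -149.8 tail 18.8
[0, 0.0006, 0] before: needle -149.3 wedge -85.1 lug -83.2 now: needle -149.0 outer -150.1 lug -149.3 tail 16.5
[0, -0.0006, 0] before: needle -154.2 wedge -84.7 lug -83.1 now: needle -154.0 outer -153.0 lug -151.6 tail 27.4
```

```bash
python3 -c "
from workcell import *
print(hand_in())"
```

```text
the job is handed in; nothing more can be done
None
```

I slid the thicker master in until its nose met the stop pins, then turned the bezel about 69° clockwise so the zero mark is within about 1° of the needle tip by camera measurement. I handed the job in at about 15 s; no verdict came back.

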